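# Unlock the weighing pan and lift it off with the lime in it

### The job

A jar of nuts has toppled over beside the kitchen scale and lies in the way of the oval pan: stand it upright on the worktop, clear of the circle that the pan swings through. Then take the pan by the grip of its hoop handle, turn it a quarter turn anticlockwise on the scale to unlock it, and lift it straight up off the scale by about a hand's breadth, level and with the lime resting in the middle of the pan all the while. Finish holding it there, still over the scale and still turned, and leave the other things alone.

Things in the scene. Friction and masses are not known exactly. Their poses are not given: they have to be found in the camera images.
- scale: White digital kitchen scale, fixed: round body 164 mm across, 20 mm high, with a display pod 104 mm wide reaching 136 mm from the middle. Origin on the worktop under its middle; -x points to the display pod, z up. The pan turns about this z axis, no part of it reaching further than 135 mm. The worktop's front edge is at x = 0.34 m, a wall cabinet hangs 0.53 m above it behind x = 0.6 m.
- scale_seat (a point): Middle of the top of the scale's grey bayonet collar (90 mm across, 36 mm above the worktop), on which the pan's foot sits; axes as the scale's. At the start lugs under the pan sit beneath lips of the collar: it cannot be lifted (4 mm play). Turned anticlockwise (from above) by 90 degrees it lifts free (75 to 95, where a stop is); clockwise is blocked. Turns easily; 3 mm side play.
- pan_grip (a point): Centre of the black grip at the crest of the pan's hoop handle: a rounded bar 62 mm long (along y), 15 mm wide (along x), 18 mm high, exactly over the middle of the pan, 112 mm above the pan's seat (148 mm above the worktop at the start). The hoop, a 7 mm bar, spans the pan's width. Axes: x along the pan's length, y across, z up. At the start x lies along the scale's y.
- pan_middle (a point): Middle of the oval metal weighing pan (266 mm long in x, 166 mm wide in y, 0.32 kg, rim 39 mm above its seat); the point lies 31 mm above its seat, where the centre of the lime rests. Axes as for the grip. The floor slopes down to the middle from all sides, by 5 degrees lengthwise and 9 degrees crosswise.
- lime_mid (a point): Centre of the loose green lime, 60 x 48 x 48 mm, 60 g, that lies in the middle of the pan; it can roll.
- nut_jar_mid (a point): Centre of the toppled jar of nuts: square glass jar with rounded corners and a round green lid, 58 mm across its flats, 90 mm high, about 0.23 kg; the centre is 45 mm from its bottom. z runs along the jar from bottom to lid. At the start it lies on a flat side, its lid pointing away from the scale (within 20 degrees); the flat sides face the jar's x and y.
- honey_jar: Bystander: round honey jar with a green lid, 64 x 68 x 84 mm; origin at the middle of its underside.
- green_mug: Bystander: green mug with a handle, 88 x 125 x 98 mm; origin at the middle of its underside.
- small_tin: Bystander: small round tin, 57 mm across, 72 mm high; origin at the middle of its underside.
- teaspoon: Bystander: teaspoon lying on the worktop, 132 x 28 x 11 mm, long axis x; origin at its middle, on the worktop.
There are look-alikes about, which are no part of the job. What is meant by the part that bears lime_mid is not orange, pink or turquoise, and is the larger of those in its own colour.

How it is judged:
By the outcome, as a careful person would: the job done as asked, in the order asked, and still so for the second after the job is handed in, while the arm keeps its last pose, push and grip.
It also fails if it takes over 64 s, if anything falls off the work surface, if the arm or the gripper's body presses on something with over 40 N, if the wrist force passes 120 N, or if a joint passes its speed limit or range.

### The arm

A 6-joint arm with a two-finger parallel gripper is mounted at the origin on a cart in front of the work surface, level with it; the furniture and walls round the work are solid. World frame = base frame: x ahead of the robot, y to its left, z up, the work surface at z = 0. Lengths are in mm, angles in rad, forces in N, time in s.
With the tool pointing down it reaches from about 325 to 850 mm from the base axis. Payload 4.4 kg.
Tool frame: the origin (TCP) lies on the centre line of the jaws, within the pads' length; the fingertips stand 8 mm ahead of it and the grasp point (between the pads) lies 11 mm behind it (env.tcp_to_tips is the distance from the TCP to the fingertips, in mm); z points along the fingers, y is the line along which they close (so a half turn about z gives the same grasp; the last joint's range is limited). The gripper opens to 94 mm and grips with 3 to 60 N. Pads are 16 mm wide; open, the fingers measure 119 mm over their backs; the gripper's body (75 mm by 177 mm) begins 78 mm behind the grasp point.
Start: joints at [-1.46, 0.207, 1.542, -0, 1.393, -0.15], TCP at [148.253, -555.561, 213.447] pointing down, gripper open.
Joint ranges: [-2.73, 2.73], [-0.86, 2.22], [0.23, 2.46], [-1.11, 4.25], [0.08, 2.63], [-2.82, 2.82]. Speed limits (rad/s): [2.79, 2.79, 3.14, 3.14, 3.14, 3.14].

### API

Orientations are given as [roll, pitch, yaw] about the fixed x, y, z axes, in that order (R = Rz(yaw) Ry(pitch) Rx(roll)).
In Python, from workcell import env gives the robot as it stands. The module is installed in compiled form; this text tells all that it offers.
- The arm moves only by the tool play_rows, never from a script. Its argument "plan" is text: rows parted by semicolons, each of 5 numbers parted by spaces: the closure in counts, from 0 (fully open) to 255 (shut), then the shift along the tool's x, y, z in m, then the turn about the tool's z in degrees. In form: hand tx ty tz yaw; .... A call has 1 to 12 rows; each row shifts and turns the commanded pose from where the row before left it, along the tool's axes as they then stand; what a row does not reach is not made up. A row lasts 1/10 s, in which the tool goes at most 50 mm and 8.59 degrees, less where a joint would pass 70% of its speed; a pose out of reach is approached as far as the arm can. A call with a gripper value outside its range is refused whole. The fingers move at their own pace and stop on an object; the grip force is fixed at half the most. Time passes only in rows, so rows that do not move let the fingers close. It gives the time, the measured TCP pose, the force, the opening and the grip force at its end, in the units of the state.
- env.get_state(): the state, without advancing time (a new reading comes with each control period).
- env.read_camera(name): name is "scene" or "top" or "wrist"; returns a dict with "image" (420x560x3 uint8, blue, green, red), "depth" (420x560 float32, mm along the optical axis (not along the pixel's ray), 0 where there is no reading), "K" (3x3 intrinsics, pixels), "k1" (the pictures are not rectified: a ray, as slopes to the right and down, at radius r is drawn at 1 + k1 r^2 times it, then the intrinsics apply), "camera_from_world" (4x4, takes a point from world to camera coordinates). Camera axes: x right, y up, looking along -z (the intrinsics and any distortion apply to the point x, -y, -z); pixel columns grow to the right and rows downward; lengths in mm; the calibration is good to about 2 mm. A picture is of the moment at which its call begins.
- env.close_job(): hands the job in; it is judged then, once.
The state is a dict: "time": time; "qpos": joint angles; "qd": joint speeds; "joint_torque": joint torques, N m; "ee_pos": TCP position; "tcp_rot": TCP orientation; "wrist_force": force on the tool from outside, world axes, zero at the start; "moment": the same for the moment, N m; "grip_width": finger opening in mm; "grip_force": force on a finger pad.
Only numpy, scipy, OpenCV 4.12 (cv2) and the standard library are available. Lean on these libraries where they do the work, as an engineer would, in place of code of your own. Each camera call takes 0.05 s, during which the arm holds its last target. There are 200 camera calls.

## Working session

There is one attempt and no reset: what is moved stays moved. The work goes in short steps, Python scripts to look and compute and a tool call to move; the robot and the scene stay as the last step left them, time stands still between calls to the robot, and variables do not carry over. Pictures are saved under pics/ and viewed, at most 10 in all, crops included, and the job is handed in when it is done.

Besides the shell and the picture viewer there is one more tool, called after "Call:" as a command line: name --argument value ..., lists and objects as JSON in quotes. play_rows: Moves the arm, as the interface text tells. Its arguments: {"type":"object","properties":{"plan":{"type":"string"}},"required":["plan"]}

```bash
mkdir -p pics; cat > h.py <<'E'
import numpy as np, cv2
from workcell import env
def cam(n):
    c=env.read_camera(n); return c
def world(c):
    K=c["K"];k1=c["k1"];d=c["depth"];h,w=d.shape
    u,v=np.meshgrid(np.arange(w),np.arange(h))
    pts=np.stack([u,v],-1).reshape(-1,1,2).astype(float)
    s=cv2.undistortPoints(pts,K,np.array([k1,0,0,0,0.])).reshape(h,w,2)
    p=np.stack([s[...,0]*d,-s[...,1]*d,-d,np.ones_like(d)],-1)
    W=p@np.linalg.inv(c["camera_from_world"]).T
    W[d<=0]=np.nan
    return W[...,:3]
E
python3 - <<'E'
from h import *
for n in ["scene","top"]:
    c=cam(n); cv2.imwrite(f"pics/{n}0.png",c["image"]); np.savez(f"{n}0.npz",W=world(c),img=c["image"])
    print(n,np.linalg.inv(c["camera_from_world"])[:3].round(2),c["k1"])
print(env.get_state())
E
```

```text
scene [[ 8.80000e-01  2.00000e-01 -4.40000e-01 -8.38400e+01]
 [-4.80000e-01  4.10000e-01 -7.70000e-01 -1.08098e+03]
 [ 2.00000e-02  8.90000e-01  4.60000e-01  6.83510e+02]] -0.16323441080758308
top [[-3.0000e-02  1.0000e+00 -1.0000e-01  3.7208e+02]
 [-1.0000e+00 -3.0000e-02 -1.0000e-02 -9.4580e+01]
 [-2.0000e-02  9.0000e-02  1.0000e+00  1.0316e+03]] 0.03202380519381632
{'time': 0.1, 'qpos': array([-1.46051121e+00,  2.07344503e-01,  1.54277220e+00, -1.73788971e-06,
        1.39351197e+00, -1.50484868e-01]), 'qd': array([ 0.00082244, -0.00122962, -0.00291785,  0.00132731, -0.00032068,
       -0.00123686]), 'joint_torque': array([-1.27017347e-04, -3.71864676e+01, -2.82294309e+01,  7.00678001e-02,
        3.10586672e-02, -4.80490519e-05]), 'ee_pos': array([ 148.16797649, -554.85601342,  212.41984379]), 'tcp_rot': array([-3.13957939e+00, -3.03543116e-04,  2.60769988e-01]), 'wrist_force': array([0.00800197, 0.94921814, 0.56789729]), 'moment': array([0.02070153, 0.08350947, 0.04634141]), 'grip_force': 0.0, 'grip_width': 94.07650311932467}
```

View pics/scene0.png

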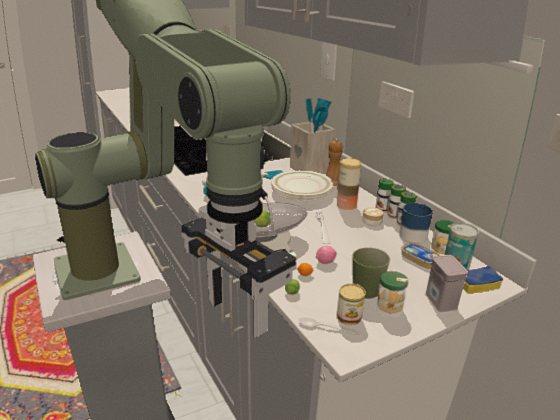

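View pics/top0.png

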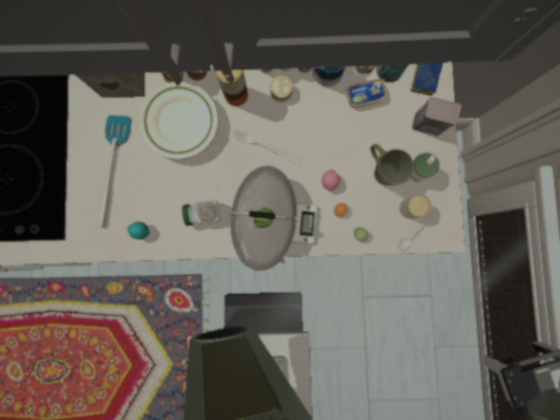

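The top view shows the pan at (263,217) with its black grip at (261,215) and the display pod at (308,222). The fallen nut jar's body is at (203,212), with its lid at (187,214) pointing left (+y). Next I'll enlarge that area and measure it.

```bash
python3 - <<'E'
from h import *
z=np.load("top0.npz");W=z["W"];img=z["img"]
a=img[140:290,120:330]
cv2.imwrite("pics/topcrop.png",cv2.resize(np.clip(a*1.6,0,255).astype(np.uint8),None,fx=3.8,fy=3.8,interpolation=cv2.INTER_CUBIC))
def q(u,v):print((u,v),W[v,u].round(0))
for p in [(263,217),(255,214),(268,216),(261,215),(203,212),(212,212),(187,214),(184,214),(308,222),(236,217),(292,218),(264,168),(262,267),(138,230),(105,220),(180,120),(220,200),(260,140)]:q(*p)
# grip: dark pixels z 135..160 near
m=(abs(W[...,2]-152)<14)&(img.max(-1)<45); m[:, :235]=0;m[:,295:]=0;m[:195]=0;m[240:]=0
P=W[m];print("grip",len(P),P.mean(0) if len(P) else 0, P.min(0),P.max(0))
# jar points
m=(W[...,2]>12)&(W[...,2]<80);m[:, :178]=0;m[:,224:]=0;m[:195]=0;m[235:]=0
P=W[m];print("jar",len(P),np.percentile(P,[2,50,98],axis=0).round(0));
print(cv2.minAreaRect(P[:,:2].astype(np.float32)))
# pan rim
m=(W[...,2]>50)&(W[...,2]<95);m[:, :224]=0;m[:,300:]=0;m[:155]=0;m[285:]=0
P=W[m];print("pan",len(P),cv2.minAreaRect(P[:,:2].astype(np.float32)))
# edge
E
```

```text
(263, 217) [444. -53. 158.]
(255, 214) [451. -35. 160.]
(268, 216) [446. -65. 158.]
(261, 215) [449. -49. 155.]
(203, 212) [469. 104.  60.]
(212, 212) [468.  81.  58.]
(187, 214) [465. 144.  61.]
(184, 214) [465. 152.  58.]
(308, 222) [ 438. -165.   23.]
(236, 217) [454.  21.  52.]
(292, 218) [ 442. -121.  123.]
(264, 168) [576. -55.  67.]
(262, 267) [326. -44.  62.]
(138, 230) [428. 273.  50.]
(105, 220) [460. 379.   1.]
(180, 120) [724. 171.  23.]
(220, 200) [506.  69.   2.]
(260, 140) [669. -43.  -1.]
grip 108 [449.36615549 -51.39762033 157.15180586] [440.95006478 -76.51542155 153.46794364] [456.13755261 -23.73393088 161.95179071]
jar 812 [[441.  71.  21.]
 [468. 111.  56.]
 [499. 156.  62.]]
((470.0417785644531, 114.78424835205078), (59.272727966308594, 88.72710418701172), 7.002756118774414)
pan 2859 ((449.9676513671875, -49.39861297607422), (165.7478485107422, 262.1519470214844), 88.01578521728516)
```

View pics/topcrop.png

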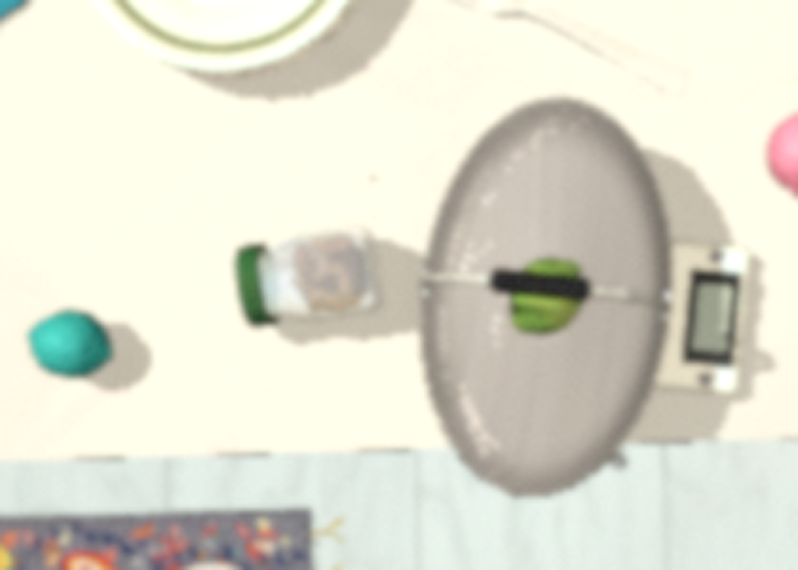

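The scale's centre is at about (449,-50). The jar's centre is at about (470,113), with its lid pointing along roughly 95°, and its top at z≈58 matches the given size. The tool can't tilt, so I'll grip the jar near its lid and let it pivot upright against the worktop.

Call:
play_rows --plan "0 .0304 -.0362 0 0;0 .0304 -.0362 0 0;0 .0304 -.0362 0 0;0 .0304 -.0362 0 0;0 .0304 -.0362 0 0;0 .0304 -.0362 0 0;0 .0304 -.0362 0 0;0 .0304 -.0362 0 0;0 .0304 -.0362 0 0;0 .0304 -.0362 0 0;0 .0304 -.0362 0 0;0 .0304 -.0362 0 0"

```text
time: 1.3
ee_pos: [388.9, -39.8, 213.4]
tcp_rot: [3.141, -0.0, 0.261]
wrist_force: [1.2, -1.0, 0.2]
grip_width: 93.7
grip_force: 0.0
```

Call:
play_rows --plan "0 .0304 -.0362 0 0;0 .0304 -.0362 0 0;0 .0304 -.0362 0 0;0 .0304 -.0362 0 0;0 0 0 0 -8;0 0 0 0 -8;0 0 0 0 -8;0 0 0 0 -8;0 0 0 0 -8;0 0 0 0 -8;0 0 0 0 -8;0 0 0 0 -8"

```text
time: 2.5
ee_pos: [468.4, 129.4, 212.9]
tcp_rot: [-3.14, 0.0, 1.384]
wrist_force: [0.5, 0.3, -0.5]
grip_width: 94.0
grip_force: 0.0
```

Call:
play_rows --plan "0 0 0 0.02 -8;0 0 0 0.02 -8;0 0 0 0 0;0 0 0 0 0"

```text
time: 2.9
ee_pos: [468.4, 129.4, 173.1]
tcp_rot: [-3.14, -0.0, 1.654]
wrist_force: [0.7, -0.6, 1.1]
grip_width: 94.0
grip_force: 0.0
```

```bash
python3 - <<'E'
from h import *
c=cam("wrist");W=world(c);cv2.imwrite("pics/w1.png",c["image"]);np.savez("w1.npz",W=W,img=c["image"])
m=(W[...,2]>35)&(W[...,2]<75)&(W[...,1]>60)&(W[...,1]<180)&(W[...,0]>400)&(W[...,0]<540)
P=W[m];print(len(P),np.percentile(P,[2,50,98],axis=0).round(0))
if len(P):print(cv2.minAreaRect(P[:,:2].astype(np.float32)))
print(env.get_state())
E
```

```text
6810 [[444.  73.  39.]
 [471. 118.  54.]
 [500. 160.  57.]]
((471.4117431640625, 114.89794921875), (58.49465560913086, 90.85804748535156), 6.9220075607299805)
{'time': 2.95, 'qpos': array([9.12736583e-02, 5.51135188e-02, 1.79726880e+00, 9.46582898e-06,
       1.28872278e+00, 7.43869113e-03]), 'qd': array([ 0.00105598, -0.01142752, -0.01814605,  0.00135326, -0.00197827,
       -0.01064177]), 'joint_torque': array([ 1.24849897e-02, -2.86811095e+01, -2.62263751e+01,  6.97061000e-02,
        5.37104078e-02,  4.93855099e-03]), 'ee_pos': array([469.150963  , 129.50379426, 173.9516136 ]), 'tcp_rot': array([ 3.14110518e+00, -1.27195384e-05,  1.65462866e+00]), 'wrist_force': array([ 1.00405839, -0.49869356,  0.58294322]), 'moment': array([-0.01119168, -0.09898358, -0.02323658]), 'grip_force': 0.0, 'grip_width': 93.75429822520843}
```

View pics/w1.png

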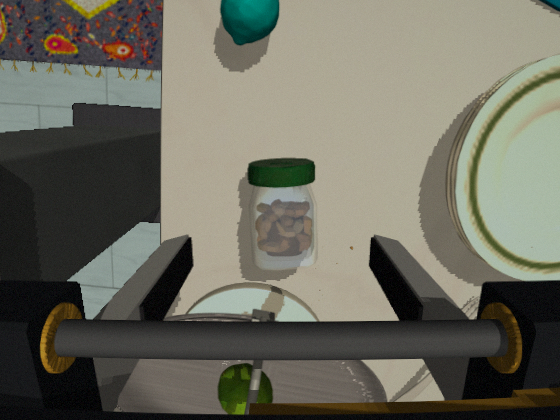

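The jar lies centred at (283,213) in the wrist image, with its lid up-image toward +y. The measured centre is (471,115), axis 97° and top z≈57. Now I'll descend and close lightly to see how the force behaves.

Call:
play_rows --plan "0 -.002 .002 .04 -2;0 0 0 .04 0;0 0 0 .04 0;0 0 0 .03 0;0 0 0 .006 0;90 0 0 0 0;90 0 0 0 0;90 0 0 0 0;90 0 0 0 0"

```text
time: 3.85
ee_pos: [472.7, 127.9, 19.2]
tcp_rot: [3.138, 0.0, 1.692]
wrist_force: [-0.1, 0.3, 0.5]
grip_width: 65.5
grip_force: 0.0
```

Call:
play_rows --plan "100 0 0 0 0;100 0 0 0 0;100 0 0 0 0"

```text
time: 4.15
ee_pos: [470.5, 127.7, 18.0]
tcp_rot: [-3.141, -0.0, 1.692]
wrist_force: [-4.0, 0.6, 6.4]
grip_width: 57.5
grip_force: 11.1
```

Call:
play_rows --plan "100 0 0 -.01 0;100 0 0 -.01 0;100 0.01 0 -.02 0;100 .02 0 -.02 0;100 .02 0 -.02 0;100 .02 0 0 0;100 0 0 0 0;100 0 0 0 0"

```text
time: 4.95
ee_pos: [462.4, 197.0, 97.6]
tcp_rot: [3.141, 0.001, 1.693]
wrist_force: [-0.2, 0.0, -3.3]
grip_width: 57.5
grip_force: 11.1
```

```bash
python3 - <<'E'
from h import *
c=cam("scene");w=cam("wrist");W=world(w)
cv2.imwrite("pics/s2.png",np.hstack([cv2.resize(c["image"][120:330,120:400],(400,300)),cv2.resize(w["image"],(400,300))]))
m=(abs(W[...,0]-468)<12)&(W[...,1]>100)&(W[...,1]<270)&(W[...,2]>5)&(W[...,2]<140)
P=W[m]
for y in range(100,270,10):
    s=P[abs(P[:,1]-y)<5]
    if len(s):print(y,len(s),np.percentile(s[:,2],[5,50,95]).round(0))
E
```

```text
140 53 [135. 135. 136.]
150 964 [135. 136. 137.]
160 1067 [135. 136. 137.]
170 293 [135. 136. 136.]
190 1085 [134. 135. 136.]
200 1562 [129. 133. 135.]
210 1106 [126. 131. 136.]
220 1470 [129. 134. 136.]
230 2152 [ 87. 122. 135.]
```

View pics/s2.png

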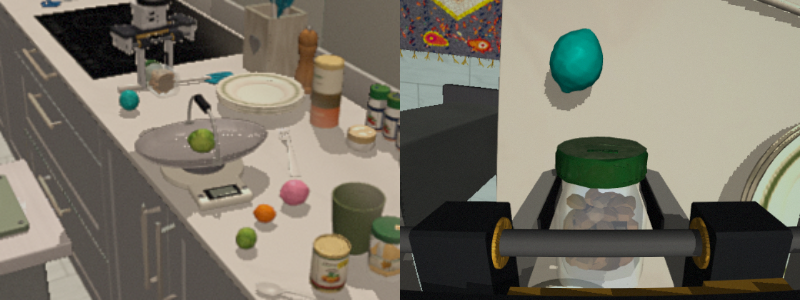

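At 11 N the jar stayed level in the grip: its top reads 136 mm, and the wrist image shows it still lying with the lid up-image. I'll set it down further out and regrip it lightly by the lid, so that gravity can swing it.

Call:
play_rows --plan "100 .015 .03 0 0;100 .015 .03 0 0;100 0 0 .035 0;100 0 0 .03 0;100 0 0 .012 0;100 0 0 .003 0;70 0 0 0 0;70 0 0 0 0;70 0 0 0 0;70 .012 0 0 0;70 .011 0 0 0;70 0 0 0 0"

```text
time: 6.25
ee_pos: [515.7, 258.9, 17.9]
tcp_rot: [3.14, -0.001, 1.694]
wrist_force: [-0.6, -0.4, 0.9]
grip_width: 68.3
grip_force: 0.0
```

Call:
play_rows --plan "97 0 0 0 0;97 0 0 0 0;97 0 0 0 0;97 0 0 0 0;97 0 0 0 0"

```text
time: 6.75
ee_pos: [515.3, 256.9, 17.3]
tcp_rot: [-3.141, -0.0, 1.692]
wrist_force: [-1.4, 0.3, 0.4]
grip_width: 58.2
grip_force: 0.5
```

Call:
play_rows --plan "98 0 0 0 0;98 0 0 0 0;98 0 0 0 0"

```text
time: 7.05
ee_pos: [515.6, 256.9, 17.3]
tcp_rot: [-3.141, 0.0, 1.692]
wrist_force: [-0.7, -0.1, -0.1]
grip_width: 58.0
grip_force: 0.5
```

Call:
play_rows --plan "99 0 0 0 0;99 0 0 0 0;99 0 0 0 0"

```text
time: 7.35
ee_pos: [515.7, 257.0, 17.4]
tcp_rot: [-3.142, 0.0, 1.692]
wrist_force: [-0.8, 0.6, -1.9]
grip_width: 58.0
grip_force: 0.4
```

Call:
play_rows --plan "101 0 0 0 0;101 0 0 0 0;101 0 0 0 0"

```text
time: 7.65
ee_pos: [515.7, 257.0, 17.4]
tcp_rot: [-3.141, 0.0, 1.692]
wrist_force: [-0.9, -0.3, -1.4]
grip_width: 57.0
grip_force: 7.7
```

Call:
play_rows --plan "103 0 0 0 0;103 0 0 0 0;103 0 0 0 0"

```text
time: 7.95
ee_pos: [515.7, 256.9, 17.4]
tcp_rot: [-3.142, 0.0, 1.692]
wrist_force: [-0.4, 0.5, 0.4]
grip_width: 56.3
grip_force: 23.5
```

Call:
play_rows --plan "101 0 0 0 0;101 0 0 0 0;101 -.004 0 -.010 0;101 -.006 0 -.010 0;101 -.007 0 -.0085 0;101 -.008 0 -.008 0;101 0 0 0 0"

```text
time: 8.65
ee_pos: [520.4, 231.2, 55.9]
tcp_rot: [3.138, -0.0, 1.691]
wrist_force: [-1.2, -0.1, -0.9]
grip_width: 57.1
grip_force: 5.1
```

```bash
cat > j.py <<'E'
from h import *
w=cam("wrist");W=world(w);s=env.get_state();e=s["ee_pos"];y=s["tcp_rot"][2]
t=np.array([np.cos(y),np.sin(y)]);n=np.array([np.sin(y),-np.cos(y)])
D=W[...,:2]-e[:2];a=D@t;b=D@n
m=(abs(b)<15)&(a>-130)&(a<60)&(W[...,2]>3)&(W[...,2]<180)
for k in range(-130,60,10):
    q=W[...,2][m&(abs(a-k)<5)]
    if len(q)>10:print(k,len(q),np.percentile(q,[5,50,95]).round(0))
print(e.round(1),y,s["grip_force"],s["wrist_force"].round(1))
cv2.imwrite("pics/j_latest.png",w["image"])
E
python3 j.py
```

```text
-80 265 [49. 52. 54.]
-70 385 [54. 57. 60.]
-60 465 [60. 63. 66.]
-50 298 [66. 68. 70.]
-20 25 [84. 86. 87.]
-10 1539 [86. 90. 92.]
0 2486 [71. 79. 86.]
10 2016 [54. 62. 70.]
20 5194 [ 49. 170. 177.]
30 3966 [157. 160. 162.]
[520.3 231.8  55.4] 1.69074942465554 5.007813423871994 [ 0.6 -0.1 -0.1]
```

It's pivoting as planned: the jar's upper side now slopes about 30° with the bottom edge on the worktop. I'll carry on along the arc.

Call:
play_rows --plan "101 -.009 0 -.0065 0;101 -.0098 0 -.0057 0;101 -.0105 0 -.004 0;101 -.0109 0 -.0028 0;101 -.011 0 -.001 0;101 -.0114 0 0 0;101 -.011 0 .0015 0;101 -.011 0 .003 0;101 0 0 0 0;101 0 0 0 0"

```text
time: 9.7
ee_pos: [529.1, 147.4, 69.1]
tcp_rot: [-3.141, 0.001, 1.691]
wrist_force: [0.2, -1.5, 2.1]
grip_width: 56.6
grip_force: 4.9
```

```bash
python3 j.py
```

```text
-20 913 [88. 89. 90.]
-10 1287 [88. 89. 90.]
0 1365 [88. 89. 90.]
10 1436 [87. 88. 89.]
20 2976 [ 87.  89. 175.]
30 6643 [ 27. 171. 175.]
[529.  147.8  69.2] 1.6918302512030114 4.870036169886589 [ 0.1 -1.   1.1]
```

View pics/j_latest.png

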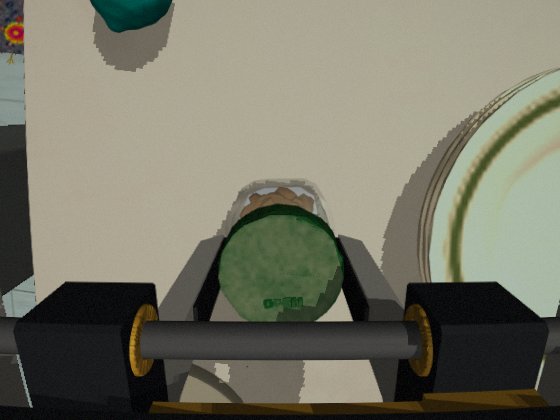

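The jar is upright: its round green lid is seen from above at (280,265) and the top is level at z 88–90. It stands at (529,148), about 172 mm clear of the scale's axis. I'll release it, rise, and look at the grip.

Call:
play_rows --plan "90 0 0 0 0;80 0 0 0 0;60 0 0 0 0;40 0 0 0 0;40 0 0 -.03 0;40 0 0 -.04 0;40 0 0 -.04 0;40 0 0 -.04 0;20 0 0 0 0"

```text
time: 10.65
ee_pos: [533.3, 149.0, 226.8]
tcp_rot: [3.128, -0.0, 1.692]
wrist_force: [0.9, -0.4, -0.3]
grip_width: 83.9
grip_force: 0.0
```

Call:
play_rows --plan "0 -.0395 -.018 0 0;0 -.0395 -.018 0 0;0 -.0395 -.018 0 0;0 -.0395 -.018 0 0;0 -.0395 -.018 0 0;0 -.0395 -.018 0 0;0 0 0 0 5.5;0 0 0 0 5.5;0 0 0 0 0;0 0 0 0 0"

```text
time: 11.65
ee_pos: [450.1, -99.8, 218.8]
tcp_rot: [-3.141, -0.0, 1.502]
wrist_force: [0.7, 0.1, 0.2]
grip_width: 94.3
grip_force: 0.0
```

```bash
python3 - <<'E'
from h import *
c=cam("wrist");W=world(c);img=c["image"];cv2.imwrite("pics/w3.png",img)
B=(abs(W[...,0]-449)<70)&(abs(W[...,1]+50)<70)
m=B&(abs(W[...,2]-150)<14)
P=W[m];print("grip",len(P),np.percentile(P,[1,50,99],axis=0).round(1),cv2.minAreaRect(P[:,:2].astype(np.float32)))
hsv=cv2.cvtColor(img,cv2.COLOR_BGR2HSV)
m=B&(W[...,2]>60)&(W[...,2]<100)&(abs(hsv[...,0].astype(int)-38)<12)&(hsv[...,1]>110)
P=W[m];print("lime",len(P),P.min(0),P.max(0),np.median(P,0))
B=(abs(W[...,0]-449)<150)&(abs(W[...,1]+50)<100)&(W[...,2]>66)&(W[...,2]<82)
P=W[B];print("rim",len(P),np.percentile(P,[1,99],axis=0))
J=(abs(W[...,0]-529)<50)&(abs(W[...,1]-148)<50)&(W[...,2]>80)
if J.sum():print("jar",np.median(W[J],0),W[J].min(0),W[J].max(0))
s=env.get_state();print(s["ee_pos"],s["tcp_rot"],s["qpos"])
E
```

```text
grip 2877 [[ 441.8 -104.   137.9]
 [ 451.8  -46.8  153.9]
 [ 460.8    5.1  156.4]] ((451.1697998046875, -49.83784866333008), (117.6409912109375, 15.050071716308594), 82.42298126220703)
lime 1439 [426.22803655 -74.45844296  66.60293075] [475.77427394 -26.18729581  90.82002391] [458.98926382 -48.6032372   81.88274523]
rim 5487 [[ 320.22829458 -133.12396653   66.08981622]
 [ 581.95781924   32.47666415   81.35193701]]
[450.18094355 -99.72779066 218.94781673] [-3.14076764e+00 -3.17280168e-04  1.50221146e+00] [-4.06079577e-01 -4.50311776e-02  1.80095854e+00  2.66490705e-05
  1.38654883e+00 -3.37499731e-01]
```

View pics/w3.png

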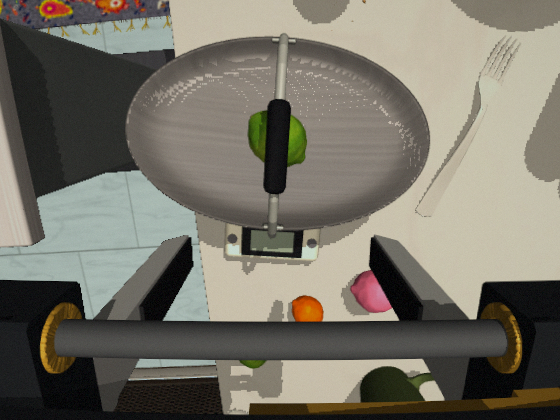

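In the wrist image the pan's grip is at (277,146), with the lime beneath it at (278,138) and the pod at (272,242). Measured, the grip is centred at (451,-50) with the hoop along 82.4° and its top at z 156, as expected. I'll align and grasp it.

Call:
play_rows --plan "0 .025 -.0015 0 0;0 .0246 -.0016 0 0;0 0 0 0 3.7;0 0 0 .03 0;0 0 0 .03 0;0 0 0 .016 0;0 0 0 .006 0;0 0 0 0 0;120 0 0 0 0;120 0 0 0 0;160 0 0 0 0;160 0 0 0 0"

```text
time: 12.9
ee_pos: [451.4, -50.6, 138.2]
tcp_rot: [3.14, 0.0, 1.436]
wrist_force: [-0.1, 0.9, 0.4]
grip_width: 65.5
grip_force: 0.0
```

Call:
play_rows --plan "190 0 0 0 0;190 0 0 0 0;205 0 0 0 0;205 0 0 0 0;212 0 0 0 0;212 0 0 0 0;216 0 0 0 0;220 0 0 0 0;226 0 0 0 0;235 0 0 0 0;255 0 0 0 0;255 0 0 0 0"

```text
time: 14.1
ee_pos: [450.7, -50.4, 137.4]
tcp_rot: [-3.141, -0.0, 1.436]
wrist_force: [-0.4, -0.1, 0.4]
grip_width: 14.9
grip_force: 30.0
```

Call:
play_rows --plan "255 0 0 0 -1;255 0 0 0 -2;255 0 0 0 -3;255 0 0 0 -3;255 0 0 0 -3;255 0 0 0 -3;255 0 0 0 -3;255 0 0 0 -3;255 0 0 0 -3;255 0 0 0 -3;255 0 0 0 -2;255 0 0 0 -1"

```text
time: 15.3
ee_pos: [451.0, -50.5, 137.4]
tcp_rot: [3.141, 0.0, 1.96]
wrist_force: [0.1, -0.4, -0.0]
grip_width: 14.7
grip_force: 30.0
```

Call:
play_rows --plan "255 0 0 0 -1;255 0 0 0 -2;255 0 0 0 -3;255 0 0 0 -3;255 0 0 0 -3;255 0 0 0 -3;255 0 0 0 -3;255 0 0 0 -3;255 0 0 0 -3;255 0 0 0 -3;255 0 0 0 -2;255 0 0 0 -1"

```text
time: 16.5
ee_pos: [450.8, -50.4, 137.4]
tcp_rot: [3.142, 0.0, 2.484]
wrist_force: [-0.1, 0.1, -0.7]
grip_width: 14.6
grip_force: 30.0
```

Call:
play_rows --plan "255 0 0 0 -1;255 0 0 0 -2;255 0 0 0 -3;255 0 0 0 -3;255 0 0 0 -3;255 0 0 0 -3;255 0 0 0 -3;255 0 0 0 -3;255 0 0 0 -3;255 0 0 0 -3;255 0 0 0 -2;255 0 0 0 -1"

```text
time: 17.7
ee_pos: [450.8, -50.4, 137.4]
tcp_rot: [-3.142, -0.0, 3.007]
wrist_force: [-0.7, -0.4, -0.7]
grip_width: 14.4
grip_force: 30.0
```

Call:
play_rows --plan "255 0 0 0 0;255 0 0 -.001 0;255 0 0 -.003 0;255 0 0 -.004 0;255 0 0 -.004 0;255 0 0 0 0;255 0 0 0 0"

```text
time: 18.4
ee_pos: [451.0, -50.5, 149.7]
tcp_rot: [-3.142, 0.001, 3.006]
wrist_force: [-0.1, -0.1, -3.9]
grip_width: 14.8
grip_force: 30.0
```

```bash
cat > p.py <<'E'
from h import *
import sys
c=cam("wrist");t=cam("top");S=cam("scene")
r=lambda c:cv2.resize(c["image"],(400,300))
cv2.imwrite(sys.argv[1],np.vstack([np.hstack([r(c),r(t)]),np.hstack([r(S),cv2.resize(S["image"][120:330,150:400],(400,300))])]))
W=world(c);hsv=cv2.cvtColor(c["image"],cv2.COLOR_BGR2HSV)
m=(abs(W[...,0]-451)<70)&(abs(W[...,1]+50)<70)&(W[...,2]>60)&(abs(hsv[...,0].astype(int)-38)<12)&(hsv[...,1]>110)
print("lime",m.sum(),W[m].min(0) if m.any() else "",W[m].max(0) if m.any() else "")
s=env.get_state();print(s["ee_pos"],s["tcp_rot"],s["wrist_force"],s["moment"])
E
python3 p.py pics/p1.png
```

```text
lime 2171 [414.49479838 -93.83856538  76.99271621] [4.69196837e+02 1.16744654e-01 2.72794404e+02]
[450.64512056 -50.36102833 149.28806466] [ 3.14151445e+00 -3.80046062e-04  3.00619746e+00] [ 0.82911674  1.31057972 -3.62419512] [ 0.03112313 -0.14257301 -0.00298907]
```

View pics/p1.png

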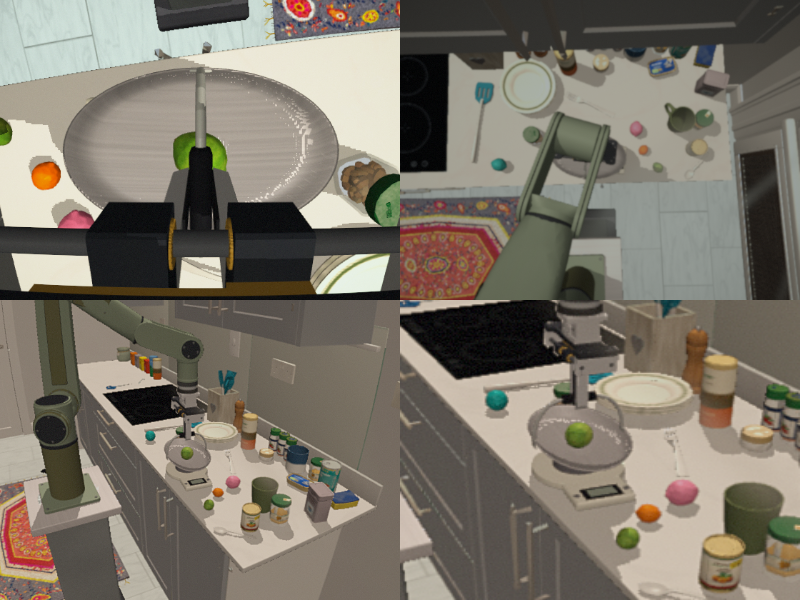

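The pan has lifted free with only its own weight on the wrist (−3.9 N). The lime is in the middle and the jar is standing at right in the wrist view. Now the rest of the lift.

Call:
play_rows --plan "255 0 0 -.003 0;255 0 0 -.006 0;255 0 0 -.009 0;255 0 0 -.01 0;255 0 0 -.01 0;255 0 0 -.01 0;255 0 0 -.01 0;255 0 0 -.009 0;255 0 0 -.006 0;255 0 0 -.003 0;255 0 0 -.002 0;255 0 0 0 0"

```text
time: 19.75
ee_pos: [450.7, -50.4, 227.4]
tcp_rot: [3.142, -0.0, 3.006]
wrist_force: [-0.4, -0.6, -3.3]
grip_width: 14.9
grip_force: 30.0
```

Call:
play_rows --plan "255 0 0 0 0;255 0 0 0 0;255 0 0 0 0;255 0 0 0 0;255 0 0 0 0;255 0 0 0 0;255 0 0 0 0;255 0 0 0 0"

```text
time: 20.55
ee_pos: [450.8, -50.4, 227.5]
tcp_rot: [3.142, 0.0, 3.006]
wrist_force: [0.2, 0.0, -4.7]
grip_width: 14.9
grip_force: 30.0
```

```bash
python3 p.py pics/p2.png
```

```text
lime 2195 [414.67541221 -93.46354625 154.70993204] [472.68008157  -4.18280179 350.32532824]
[450.82295975 -50.41198696 227.4385794 ] [-3.14156818e+00  4.81259023e-06  3.00622113e+00] [-0.27527281  0.07951934 -3.42082147] [ 0.01750766 -0.13030994  0.07566499]
```

View pics/p2.png

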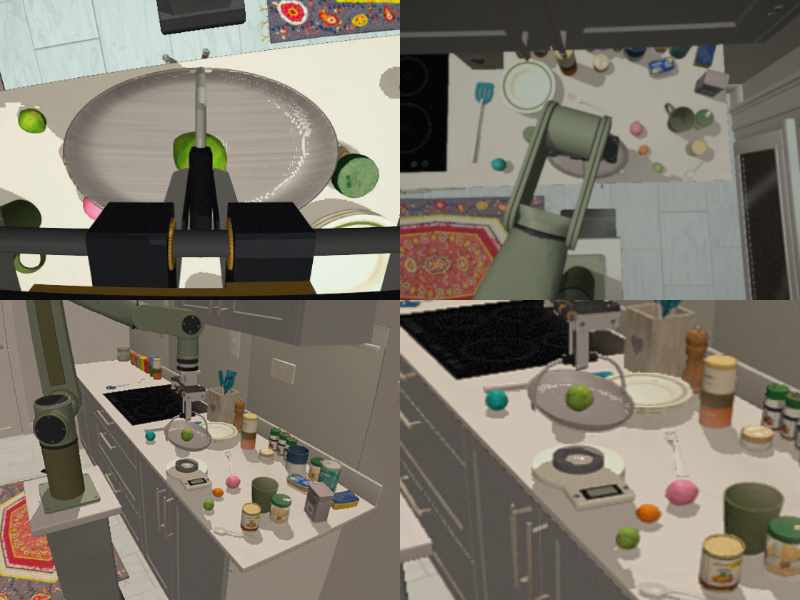

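The pan hangs level 90 mm above the scale's collar, still turned, with the lime in the middle at (200,150) in the wrist quadrant. The jar stands at (355,172) in the same quadrant.

```bash
python3 -c "
from workcell import env
print(env.close_job())"
```

```text
the job is handed in; nothing more can be done
None
```

I've handed the job in: the nut jar stands upright, clear of the pan's swing circle, and the pan is turned 90° anticlockwise and held level about 90 mm above the scale with the lime in the middle.

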